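# Draw the blue-glazed tile from the finds crate and stand it in the drying rack

### The job

In the divided plywood crate one of the two tall plain tiles has slumped over the blue-glazed tile: first push that tall tile back the other way, so that it stands up or leans away from the blue tile, without lifting it out of the crate. Then take the blue tile out and stand it on its edge in a free gap between the dowels of the wooden drying rack, all the way down on the rails, and let go. Leave all the other tiles standing as they are.

Things in the scene. Friction and masses are not known exactly. Their poses are not given: they have to be found in the camera images.
- tile_crate: Fixed open plywood crate, 138 mm (x) by 254 mm (y); origin: centre of its underside. Floor 6 mm thick. Side walls and dividers 60 mm high, end walls 84 mm (from the worktop). Dividers (4 mm thick) at y = -65, -2, 60 mm; low floor battens (4 mm thick, tops 18 mm up) at y = -36, 89 mm; bays span y = -121 to 121 mm. Tiles stand on edge in it, faces toward +y and -y.
- blue_tile: Wanted tile: 110 x 110 x 12 mm, cobalt-blue glaze, cream star on both faces, 0.26 kg. Origin: its centre; y through its thickness, z up in its plane. Starts in one of the two narrow (25 mm) crate bays, which begin at y = -63 and 62 mm, leaning 14 degrees toward crate -y on the top edge of that divider; its top edge is 116 mm above the worktop.
- tall_red: Tall red tile, 100 wide, 160 high, 14 mm thick, 0.4 kg, grooves on one face. Origin: its centre; y through its thickness, z up in its plane. Starts in one of the 30 mm crate bays, which begin at y = -34 and 91 mm, foot 5 mm in, slumped 18 degrees toward crate -y on the top edge of the tile in the narrow bay before it; its top is 162 mm up..
- tall_sand: Tall sand-coloured tile, otherwise as tall_red, in the other 30 mm bay. Each of the two covers the blue or the brown tile; which covers which varies.
- brown_tile: Plain dark brown tile, 110 x 110 x 12 mm, one top corner missing, in the other narrow bay, leaning as the blue one does. Origin: its centre, axes as the blue tile.
- grey_tile: Grey tile, 100 wide x 88 high x 12 mm, leaning on the end wall in the bay at the crate's -y end. Origin: its centre, axes as the blue tile.
- buff_tile: Buff tile, 90 wide x 84 high x 12 mm, already standing in the rack's gap at y = -68 mm, leaning toward the rack's -y. Origin: its centre, axes as the blue tile.
- drying_rack: Fixed wooden rack: two rails 200 mm long (y) at x = -30 and 30 mm, tops 22 mm up, each with six dowels 8 mm thick, 52 mm tall (tops 74 mm above the worktop) at y = -85, -51, -17, 17, 51, 85 mm. Origin: centre of its footprint, on the worktop. Tiles stand across both rails in the 26 mm gaps, centred at y = -68, -34, 0, 34, 68 mm; the two end gaps are taken.
- drying_tile: Brick-red tile, 100 wide x 92 high x 12 mm, already standing in the rack's gap at y = 68 mm, leaning toward the rack's +y. Origin at its centre, axes as for the blue tile.
Mind the look-alikes: they are no part of the job. Leave any yellow look-alike of the drying_tile alone.

How it is judged:
By the outcome, as a careful person would: the job done as asked, in the order asked, and still so for the second after the job is handed in, with the robot touching nothing.
It also fails if it takes over 53 s, if anything falls off the work surface, if the arm or the gripper's body presses on something with over 40 N, if the wrist force passes 120 N, or if a joint passes its speed limit or range.

### The arm

A 7-joint arm with a two-finger parallel gripper is mounted at the origin on a cart in front of the work surface, level with it; the furniture and walls round the work are solid. World frame = base frame: x ahead of the robot, y to its left, z up, the work surface at z = 0. Lengths are in mm, angles in rad, forces in N, time in s.
With the tool pointing down it reaches from about 400 to 850 mm from the base axis. Payload 4.5 kg.
Tool frame: the origin (TCP) lies between the finger pads; the fingertips stand 25 mm ahead of it and the grasp point (between the pads) lies 6 mm ahead of it; z points along the fingers, y is the line along which they close (so a half turn about z gives the same grasp; the last joint's range is limited). The gripper opens to 88 mm and grips with 3 to 60 N. Pads are 18 mm wide; open, the fingers measure 123 mm over their backs; the gripper's body (75 mm by 187 mm) begins 45 mm behind the grasp point.
Start: joints at [1.296, 0.689, -0.195, 1.565, 0.157, 0.902, -0.215], TCP at [189.977, -595.452, 229.443] pointing down, gripper open.
Joint ranges: [-3.01, 3.01], [-0.46, 2.08], [-1.47, 1.51], [0.13, 2.56], [-1, 4.14], [0.04, 2.09], [-2.66, 2.66]. Speed limits (rad/s): [2.57, 2.57, 3.14, 3.14, 3.14, 3.14, 3.14].

### API

Orientations are given as a unit quaternion [w, x, y, z].
In Python, from rig import r, viewer gives the robot as it stands. The module is installed in compiled form; this text tells all that it offers.
- The arm moves only by the shell command python3 -m jog 'ROWS'. ROWS is JSON, a list of rows, each an object of numbers: "dx", "dy", "dz": the shift along the world's x, y, z in m; "turn": the turn about the world's z in rad; "hand": the finger opening in m, from 0 to 0.0881. In form: [{"dx": .., "dy": .., "dz": .., "turn": .., "hand": ..}, ...]. A call has 1 to 12 rows; each row shifts and turns the commanded pose from where the row before left it; what a row does not reach is not made up. A row lasts 1/12 s, in which the tool goes at most 41.7 mm and 7.16 degrees, less where a joint would pass 70% of its speed; a pose out of reach is approached as far as the arm can. A call with a gripper value outside its range is refused whole. The fingers move at their own pace and stop on an object; the grip force is fixed at half the most. Time passes only in rows, so rows that do not move let the fingers close. It gives the time, the measured TCP pose, the force, the opening and the grip force at its end, in the units of the state.
- r.get_state(): the state, without advancing time (a new reading comes with each control period).
- viewer.snapshot(name): name is "scene" or "top" or "wrist"; returns a dict with "image" (384x512x3 uint8, red, green, blue), "depth" (384x512 float32, mm along the optical axis (not along the pixel's ray), 0 where there is no reading), "camera_matrix" (3x3 intrinsics, pixels), "rvec" (rotation vector, rad) and "tvec" (3), from world to camera coordinates, as OpenCV has them; the wrist camera has in their place "tool_from_camera" (4x4, takes a point from camera to tool coordinates, whose origin is the TCP and whose axes are the flange's). Camera axes: x right, y down, z forward; pixel columns grow to the right and rows downward; lengths in mm; the calibration is good to about 2 mm. The wrist camera is an equidistant fisheye: a pixel r from the principal point sees the ray r / f radians off the axis. A picture is of the moment at which its call begins: read the wrist's pose just before it.
- r.hand_in(): hands the job in; it is judged then, once.
The state is a dict: "t": time; "qpos": joint angles; "joint_velocities": joint speeds; "tau": joint torques, N m; "position": TCP position; "orientation": TCP orientation; "ft_force": force on the tool from outside, world axes, zero at the start; "ft_torque": the same for the moment, N m; "grip_width": finger opening in mm; "grasp_force": force on a finger pad.
Only numpy, scipy, OpenCV 4.12 (cv2) and the standard library are available. Lean on these libraries where they do the work, as an engineer would, in place of code of your own. Each camera call takes 0.05 s, during which the arm holds its last target. There are 200 camera calls.

## Working session

There is one attempt and no reset: what is moved stays moved. The work goes in short steps, Python scripts to look and compute and a shell command to move; the robot and the scene stay as the last step left them, time stands still between calls to the robot, and variables do not carry over. Pictures are saved under pics/ and viewed, at most 14 in all, crops included, and the job is handed in when it is done.

```bash
mkdir -p pics; cat > h.py <<'E'
import numpy as np, cv2
from rig import r, viewer
def snap(n,f=None):
    s=viewer.snapshot(n)
    if f: cv2.imwrite('pics/'+f,cv2.cvtColor(s['image'],cv2.COLOR_RGB2BGR))
    return s
def cloud(s):
    K=s['camera_matrix'];d=s['depth'].astype(float)
    v,u=np.mgrid[:d.shape[0],:d.shape[1]]
    p=np.stack([(u-K[0,2])/K[0,0]*d,(v-K[1,2])/K[1,1]*d,d],-1)
    R=cv2.Rodrigues(np.array(s['rvec'],float))[0]
    return (p-np.array(s['tvec']).reshape(3))@R   # R^T (p-t)
E
python3 - <<'E'
from h import *
import pickle
a=snap('scene');b=snap('top')
pickle.dump((a,b),open('s0.pkl','wb'))
im=np.vstack([a['image'],b['image']])
for n,s in(('scene0',a),('top0',b)):
    cv2.imwrite(f'pics/{n}.png',cv2.resize(cv2.cvtColor(s['image'],cv2.COLOR_RGB2BGR),(800,600),interpolation=cv2.INTER_CUBIC))
    R=cv2.Rodrigues(np.array(s['rvec'],float))[0];print(n,-R.T@np.array(s['tvec']).reshape(3),R[2], s['camera_matrix'][0,0])
print({k:np.round(v,3) for k,v in r.get_state().items()})
E
```

```text
scene0 [ 27.45969858 670.22086071 515.63086226] [ 0.51544368 -0.72699666 -0.45364487] 361.06621422135896
top0 [ 434.57338412   13.62243465 1275.64665079] [ 0.05962932 -0.01438512 -0.99811693] 420.03139468179637
{'t': np.float64(0.1), 'qpos': array([ 1.296,  0.69 , -0.195,  1.566,  0.157,  0.902, -0.215]), 'joint_velocities': array([-0.   , -0.002, -0.001, -0.003,  0.002, -0.001,  0.   ]), 'tau': array([-3.0000e-03, -5.2850e+01, -1.2720e+00, -1.5384e+01, -5.3000e-02,
        2.0000e-03,  0.0000e+00]), 'position': array([ 189.752, -594.908,  228.674]), 'orientation': array([-0.001,  0.988,  0.154, -0.   ]), 'ft_force': array([ 0.229,  0.389, -0.003]), 'ft_torque': array([ 0.009, -0.035, -0.07 ]), 'grasp_force': np.float64(0.0), 'grip_width': np.float64(88.389)}
```

View pics/scene0.png

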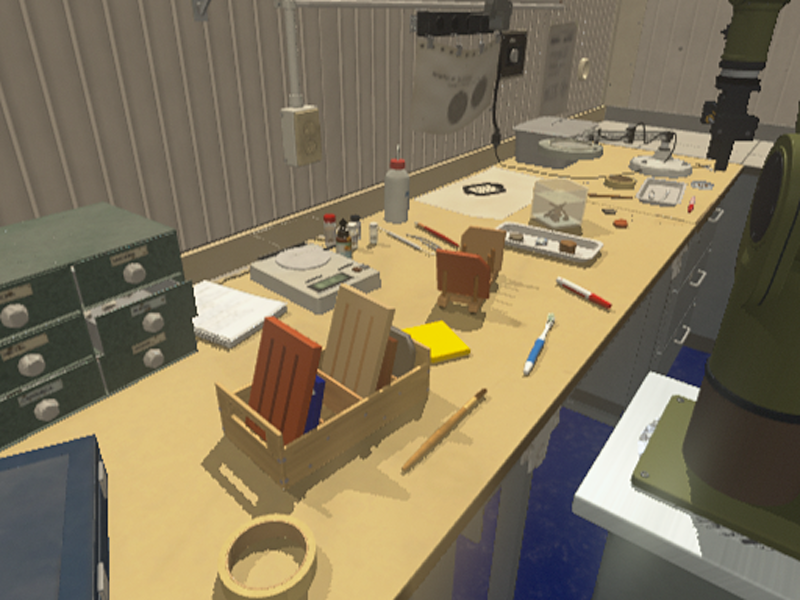

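View pics/top0.png

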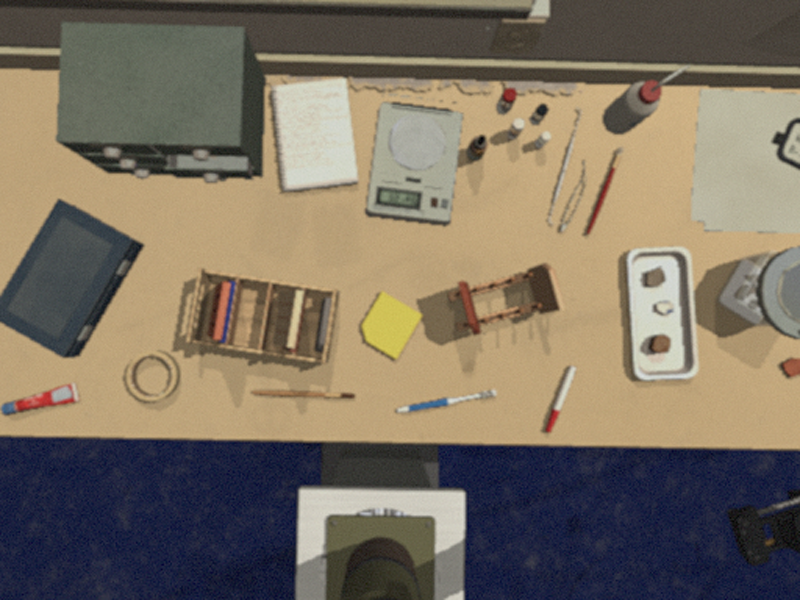

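The top view shows the crate around (263,317) with the red tile (220,308) slumped over a blue edge (231,310), the sand tile (293,320) over the brown one, and grey (323,322). The rack is around (507,297), with brick-red at its left end and buff at its right. 

What could be taken for the blue tile: the blue edge at (231,310), the blue pen at (440,402), the brown tile under the sand one at about (300,320), and the dark-blue case at (65,280). By the description it is the edge at (231,310).

```bash
python3 - <<'E'
from h import *
import pickle
a,b=pickle.load(open('s0.pkl','rb'))
P=cloud(b);Z=P[...,2]
im=b['image'];hsv=cv2.cvtColor(im,cv2.COLOR_RGB2HSV)
def box(x0,x1,y0,y1):
    m=np.zeros(Z.shape,bool);m[int(y0*.64):int(y1*.64),int(x0*.64):int(x1*.64)]=1;return m
def rect(m,n):
    q=P[m][:,:2].astype(np.float32);R=cv2.minAreaRect(q);print(n,len(q),R,'z',np.percentile(P[m][:,2],[5,50,95]).round(1))
crate=box(170,355,255,380)
rect(crate&(Z>45)&(Z<95),'crate>45');rect(crate&(Z>52)&(Z<66),'crate 60');rect(crate&(Z>74)&(Z<92),'crate 84')
print('table z',np.median(Z[box(420,460,330,380)]))
rack=box(440,575,250,345)
rect(rack&(Z>14)&(Z<130),'rack all');rect(rack&(Z>14)&(Z<32),'rails')
rect(rack&(Z>60)&(Z<82),'dowel tops')
H,S,V=hsv[...,0],hsv[...,1],hsv[...,2]
rect(crate&(H>105)&(H<135)&(S>100),'blue');
rect(crate&((H<8))&(S>140)&(Z>120),'red')
rect(rack&(Z>82),'racktiles')
pk=np.argwhere(crate&(H>105)&(H<135)&(S>100));print(P[pk[:,0],pk[:,1]][::6].round(0).tolist())
c1=cv2.resize(im[160:250,105:225],(640,480),interpolation=cv2.INTER_CUBIC)
A=a['image'];c2=cv2.resize(A[180:320,130:280],(514,480),interpolation=cv2.INTER_CUBIC)
c3=cv2.resize(im[155:225,275:375],(640,448),interpolation=cv2.INTER_CUBIC)
o=np.hstack([c1,c2]);o=cv2.resize(o,(800,333))
o2=cv2.resize(c3,(380,266));pad=np.zeros((266,800,3),np.uint8);pad[:,:380]=o2
c4=cv2.resize(cv2.resize(A[135:215,265:335],None,fx=3.3,fy=3.3),(231,264));pad[:264,400:631]=c4
cv2.imwrite('pics/crop1.png',cv2.cvtColor(np.vstack([o,pad]),cv2.COLOR_RGB2BGR))
E
```

```text
crate>45 1273 ((476.94622802734375, 224.66770935058594), (254.88356018066406, 137.9875030517578), 82.3032455444336) z [47.4 60.6 92.2]
crate 60 592 ((476.6354675292969, 222.36819458007812), (250.24273681640625, 137.9875030517578), 82.3032455444336) z [53.7 58.3 63.4]
crate 84 385 ((477.2029113769531, 224.66665649414062), (254.8021697998047, 137.406494140625), 82.29529571533203) z [75.9 82.6 91. ]
table z -1.7223478417412914
rack all 1293 ((518.0987548828125, -220.87872314453125), (98.2371597290039, 187.593505859375), 16.549110412597656) z [ 18.1  55.7 111. ]
rails 485 ((512.14794921875, -209.0811767578125), (87.03363800048828, 161.50564575195312), 16.60907554626465) z [16.7 21.  26.6]
dowel tops 214 ((515.0717163085938, -219.86505126953125), (89.38226318359375, 162.54380798339844), 16.826045989990234) z [61.8 71.7 81.1]
blue 53 ((481.11199951171875, 279.56329345703125), (4.712645053863525, 106.36271667480469), 82.08743286132812) z [109.3 112.4 116.3]
red 14 ((479.4889221191406, 286.3748779296875), (21.08987045288086, 87.84624481201172), 82.09996032714844) z [124.4 142.2 161.5]
racktiles 419 ((496.4048156738281, -147.4954376220703), (97.74281311035156, 342.64288330078125), 14.085339546203613) z [ 85.6 103.8 232.8]
[[534.0, 274.0, 112.0], [526.0, 272.0, 109.0], [512.0, 274.0, 112.0], [498.0, 276.0, 114.0], [487.0, 278.0, 115.0], [473.0, 281.0, 111.0], [462.0, 281.0, 110.0], [445.0, 286.0, 111.0], [432.0, 287.0, 114.0]]
```

View pics/crop1.png

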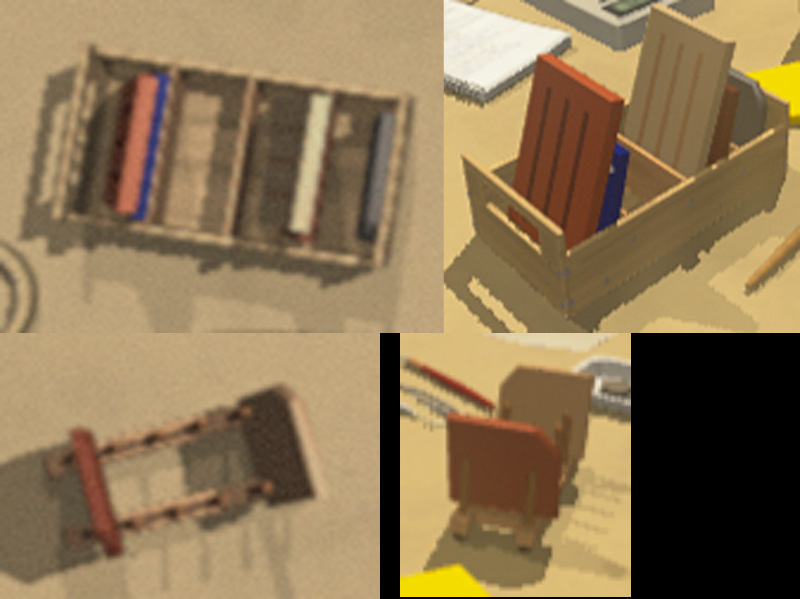

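The crop confirms it: the red tile covers the blue one, which shows its cobalt edge and a bit of star at (615,180). The sand tile covers brown, and the rack's three middle gaps are free. The crate fit of 254.9 x 138.0 mm matches the given size: centre (477,225), y axis at 82.3°. The blue edge at crate y ≈ 55 and 112–116 mm up also fits. I'll go over the rack first to fix its pose with the wrist camera.

```bash
python3 -m jog '[{"dz":0.03},{"dx":0.02,"dy":0.028,"dz":0.02},{"dx":0.025,"dy":0.031,"dz":0.01},{"dx":0.025,"dy":0.031,"dz":0.01},{"dx":0.025,"dy":0.031,"dz":0.01},{"dx":0.025,"dy":0.031,"dz":0.01},{"dx":0.025,"dy":0.031},{"dx":0.025,"dy":0.031},{"dx":0.025,"dy":0.031},{"dx":0.025,"dy":0.031},{"dx":0.025,"dy":0.031},{"dx":0.025,"dy":0.031}]'
python3 -m jog '[{"dx":0.01,"dy":0.04},{"dx":0.01,"dy":0.03},{},{}]'
cat >> h.py <<'E'
from scipy.spatial.transform import Rotation as Ro
def wrist(f=None):
    st=r.get_state();s=snap('wrist',f)
    w,x,y,z=st['orientation'];T=np.eye(4);T[:3,:3]=Ro.from_quat([x,y,z,w]).as_matrix();T[:3,3]=st['position']
    s['T']=T@np.array(s['tool_from_camera']);return s
def rays(s,u,v):
    K=s['camera_matrix'];a=(np.asarray(u,float)-K[0,2])/K[0,0];b=(np.asarray(v,float)-K[1,2])/K[1,1]
    t=np.hypot(a,b);k=np.where(t>1e-9,np.sin(t)/np.maximum(t,1e-9),1)
    return np.stack([a*k,b*k,np.cos(t)],-1)@s['T'][:3,:3].T
def plane(s,u,v,z):
    d=rays(s,u,v);o=s['T'][:3,3];return o+d*((z-o[2])/d[...,2])[...,None]
def wcloud(s):
    d=s['depth'].astype(float);v,u=np.mgrid[:d.shape[0],:d.shape[1]]
    D=rays(s,u,v);ax=s['T'][:3,2];return s['T'][:3,3]+D*(d/(D@ax))[...,None]
E
python3 - <<'E'
from h import *
import pickle
s=wrist();pickle.dump(s,open('w0.pkl','wb'))
cv2.imwrite('pics/w0.png',cv2.resize(cv2.cvtColor(s['image'],cv2.COLOR_RGB2BGR),(800,600),interpolation=cv2.INTER_CUBIC))
print(s['T'].round(3),s['camera_matrix'][0])
E
```

```text
[[ 3.04000e-01 -9.17000e-01 -2.59000e-01  2.56025e+02]
 [-9.53000e-01 -2.93000e-01 -8.20000e-02 -5.73919e+02]
 [-1.00000e-03  2.72000e-01 -9.62000e-01  3.84277e+02]
 [ 0.00000e+00  0.00000e+00  0.00000e+00  1.00000e+00]] [297.31863964   0.         254.33663524]invalid input at $[0]: expected keys dx, dy, dz, turn, hand
invalid input at $[0]: expected keys dx, dy, dz, turn, hand
```

View pics/w0.png

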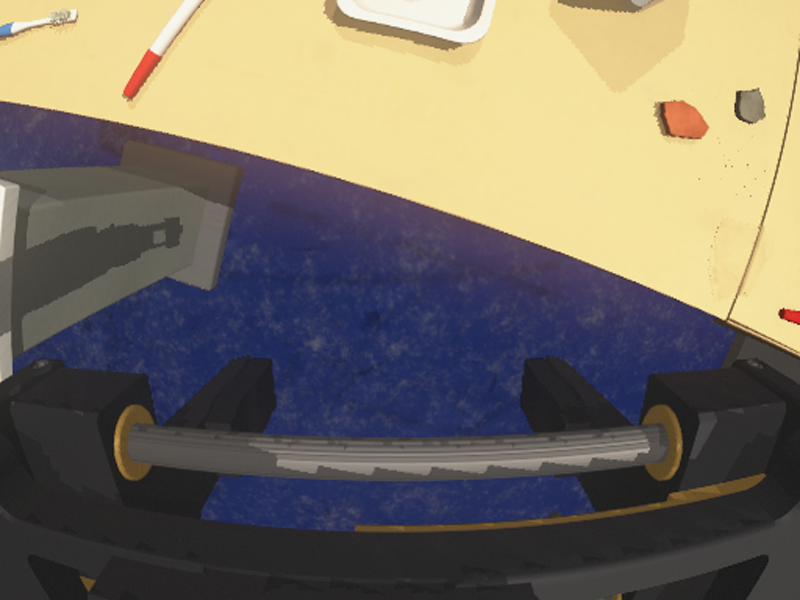

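The rows were refused because every key is required, so the arm hasn't moved. The picture shows only the floor and the table edge.

```bash
python3 -m jog '[{"dx":0,"dy":0,"dz":0.03,"turn":0,"hand":0.03},{"dx":0.01,"dy":0.028,"dz":0.02,"turn":0,"hand":0.03},{"dx":0.02,"dy":0.033,"dz":0.01,"turn":0,"hand":0.03},{"dx":0.02,"dy":0.033,"dz":0.01,"turn":0,"hand":0.03},{"dx":0.02,"dy":0.033,"dz":0.01,"turn":0,"hand":0.03},{"dx":0.02,"dy":0.033,"dz":0.01,"turn":0,"hand":0.03},{"dx":0.02,"dy":0.033,"dz":0,"turn":0,"hand":0.03},{"dx":0.02,"dy":0.033,"dz":0,"turn":0,"hand":0.03},{"dx":0.02,"dy":0.033,"dz":0,"turn":0,"hand":0.03},{"dx":0.02,"dy":0.033,"dz":0,"turn":0,"hand":0.03},{"dx":0.02,"dy":0.033,"dz":0,"turn":0,"hand":0.03},{"dx":0.02,"dy":0.033,"dz":0,"turn":0,"hand":0.03}]'
python3 -m jog '[{"dx":0.02,"dy":0.03,"dz":0,"turn":0,"hand":0.03},{"dx":0.01,"dy":0.02,"dz":0,"turn":0,"hand":0.03},{"dx":0,"dy":0,"dz":0,"turn":0,"hand":0.03},{"dx":0,"dy":0,"dz":0,"turn":0,"hand":0.03}]'
python3 - <<'E'
from h import *
import pickle
s=wrist();pickle.dump(s,open('w1.pkl','wb'))
cv2.imwrite('pics/w1.png',cv2.resize(cv2.cvtColor(s['image'],cv2.COLOR_RGB2BGR),(800,600),interpolation=cv2.INTER_CUBIC))
P=wcloud(s);Z=P[...,2];ok=s['depth']>0
near=ok&(np.hypot(P[...,0]-515,P[...,1]+217)<140)
def rect(m,n):
    q=P[m][:,:2].astype(np.float32);print(n,len(q),cv2.minAreaRect(q))
rect(near&(Z>16)&(Z<26),'rails');rect(near&(Z>69)&(Z<77),'dtops');print('table',np.median(Z[near&(Z<10)]))
m=(near&(Z>68)&(Z<77)).astype(np.uint8)
n,l,st,c=cv2.connectedComponentsWithStats(m)
for i in range(1,n):
    if st[i,4]>5: print(st[i,4],c[i].round(1),np.median(P[l==i],0).round(1))
E
```

```text
t: 1.15
position: [400.4, -235.7, 319.4]
orientation: [0.0, 0.988, 0.154, -0.0]
ft_force: [0.6, -1.3, -0.5]
grip_width: 29.8
grasp_force: 0.0
t: 1.48
position: [430.2, -186.4, 319.3]
orientation: [-0.0, 0.988, 0.155, -0.0]
ft_force: [0.2, -0.4, -0.1]
grip_width: 29.8
grasp_force: 0.0
rails 1503 ((512.8532104492188, -207.58311462402344), (86.56074523925781, 160.4466552734375), 16.18526840209961)
dtops 520 ((519.8098754882812, -225.91085815429688), (98.42202758789062, 140.33462524414062), 16.37778663635254)
table -0.3492200428278238
114 [251.8 108. ] [ 500.4 -160.2   72.3]
28 [265.2  86.5] [ 535.1 -167.7   73.9]
32 [290.8  87.7] [ 544.5 -200.4   74.1]
211 [350.5 115.2] [ 538.8 -291.3   72.6]
30 [315.5  89.5] [ 553.6 -232.9   74.1]
29 [339.6  91.7] [ 563.1 -265.5   74.1]
24 [264.3 130.9] [ 477.7 -185.3   74.1]
30 [288.7 132. ] [ 486.4 -216.8   74.2]
30 [313.3 132.6] [ 496.8 -249.    73.9]
29 [337.3 134.6] [ 505.9 -282.2   73.8]
```

View pics/w1.png

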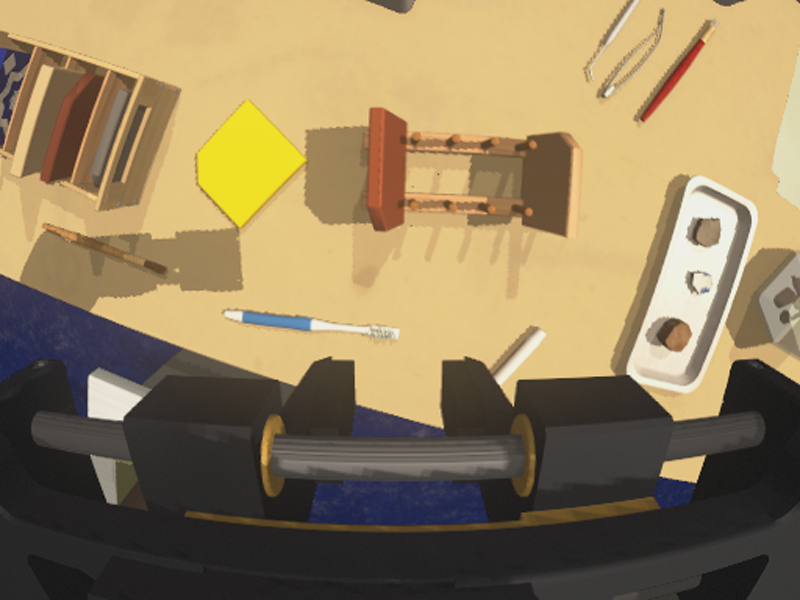

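The wrist view shows the four inner dowel pairs of the rack at (415–530, 140) and (415–530, 208). The pair spacing of 59.8 mm and the run of 101 mm match the given sizes. The rack centre is (520.4, −225.0) with its y axis at 106.2°, and the middle gap is free. Next I push the red tile back.

```bash
python3 -m jog '[{"dx":0.004,"dy":0.035,"dz":-0.005,"turn":-0.037,"hand":0},{"dx":0.004,"dy":0.036,"dz":-0.005,"turn":-0.037,"hand":0},{"dx":0.004,"dy":0.036,"dz":-0.005,"turn":-0.037,"hand":0},{"dx":0.004,"dy":0.036,"dz":-0.005,"turn":-0.037,"hand":0},{"dx":0.004,"dy":0.036,"dz":-0.005,"turn":-0.037,"hand":0},{"dx":0.004,"dy":0.036,"dz":-0.005,"turn":-0.037,"hand":0},{"dx":0.004,"dy":0.036,"dz":-0.005,"turn":-0.037,"hand":0},{"dx":0.004,"dy":0.036,"dz":-0.005,"turn":-0.037,"hand":0},{"dx":0.004,"dy":0.036,"dz":-0.005,"turn":-0.037,"hand":0},{"dx":0.004,"dy":0.036,"dz":-0.005,"turn":-0.037,"hand":0},{"dx":0.004,"dy":0.036,"dz":-0.005,"turn":-0.037,"hand":0},{"dx":0.004,"dy":0.03,"dz":-0.005,"turn":-0.036,"hand":0}]'
python3 -m jog '[{"dx":0,"dy":0,"dz":-0.03,"turn":0,"hand":0},{"dx":0,"dy":0,"dz":-0.03,"turn":0,"hand":0},{"dx":0,"dy":0,"dz":0,"turn":0,"hand":0},{"dx":0,"dy":0,"dz":0,"turn":0,"hand":0}]'
```

```text
t: 2.53
position: [478.7, 238.2, 259.1]
orientation: [0.0, 0.998, -0.069, 0.0]
ft_force: [0.7, 0.3, -0.1]
grip_width: 0.2
grasp_force: 0.0
t: 2.87
position: [477.8, 235.1, 198.6]
orientation: [0.002, 0.998, -0.068, -0.001]
ft_force: [0.7, -1.0, -0.2]
grip_width: 0.3
grasp_force: 0.0
```

```bash
python3 -m jog '[{"dx":0,"dy":0.002,"dz":-0.025,"turn":0,"hand":0},{"dx":0,"dy":0,"dz":-0.025,"turn":0,"hand":0},{"dx":0,"dy":0,"dz":0,"turn":0,"hand":0},{"dx":0.001,"dy":0.008,"dz":0,"turn":0,"hand":0},{"dx":0.001,"dy":0.008,"dz":0,"turn":0,"hand":0},{"dx":0.001,"dy":0.006,"dz":0,"turn":0,"hand":0},{"dx":0.001,"dy":0.006,"dz":0,"turn":0,"hand":0},{"dx":0.001,"dy":0.006,"dz":0,"turn":0,"hand":0},{"dx":0.001,"dy":0.006,"dz":0,"turn":0,"hand":0}]'
python3 -m jog '[{"dx":0.001,"dy":0.006,"dz":0,"turn":0,"hand":0},{"dx":0.001,"dy":0.006,"dz":0,"turn":0,"hand":0},{"dx":0.001,"dy":0.006,"dz":0,"turn":0,"hand":0},{"dx":0.001,"dy":0.006,"dz":0,"turn":0,"hand":0},{"dx":0,"dy":0,"dz":0,"turn":0,"hand":0}]'
cat > look.py <<'E'
import sys
from h import *
n=sys.argv[1]
a=snap('scene');b=snap('top')
A=a['image'][160:330,120:290];B=b['image'][155:255,100:230]
o=np.hstack([cv2.resize(A,(400,400),interpolation=2),cv2.resize(B,(400,308),interpolation=2)[:].copy() if 0 else cv2.copyMakeBorder(cv2.resize(B,(400,308),interpolation=2),0,92,0,0,0)])
cv2.imwrite('pics/'+n,cv2.cvtColor(o,cv2.COLOR_RGB2BGR))
C=np.array([477,224.7,0]);ya=np.array([.134,.991,0]);xa=np.array([.991,-.134,0])
for nm,s in(('scene',a),('top',b)):
    P=cloud(s)-C;h=cv2.cvtColor(s['image'],cv2.COLOR_RGB2HSV);x,y,z=P@xa,P@ya,P[...,2]
    H,S=h[...,0],h[...,1]
    for c,m in(('red',((H<9)|(H>174))&(S>130)),('blue',(H>105)&(H<135)&(S>100))):
        m=m&(abs(x)<70)&(abs(y)<140)&(z>40)&(z<175)
        q=np.stack([x[m],y[m],z[m]],1)
        if len(q): 
            t=q[q[:,2]>q[:,2].max()-8]
            print(nm,c,len(q),'top xyz',np.median(t,0).round(1),'x',np.percentile(q[:,0],[2,98]).round(1),'zmax',np.percentile(q[:,2],99).round(1),
              'line y(z):',np.polyfit(q[:,2],q[:,1],1).round(3), 'topy',np.percentile(t[:,1],[3,97]).round(1))
E
python3 look.py p1.png
```

```text
t: 3.62
position: [485.3, 279.3, 152.7]
orientation: [0.0, 0.998, -0.068, 0.001]
ft_force: [-5.3, -5.8, 32.1]
grip_width: 0.4
grasp_force: 16.5
t: 4.03
position: [489.7, 310.6, 156.6]
orientation: [-0.006, 0.998, -0.065, 0.004]
ft_force: [-9.4, -0.2, 39.8]
grip_width: 0.4
grasp_force: 20.3
scene blue 446 top xyz [-33.3  59.2 114.1] x [-60.1  -3. ] zmax 116.0 line y(z): [-0.223 85.342] topy [51.8 63.9]
top red 75 top xyz [-37.7  91.7 164.4] x [-49.7  44.9] zmax 167.7 line y(z): [-3.000e-03  9.005e+01] topy [86.5 98.9]
top blue 60 top xyz [-30.1  57.8 116.2] x [-56.1  49.1] zmax 120.6 line y(z): [-0.281 89.062] topy [55.4 59.5]
```

View pics/p1.png

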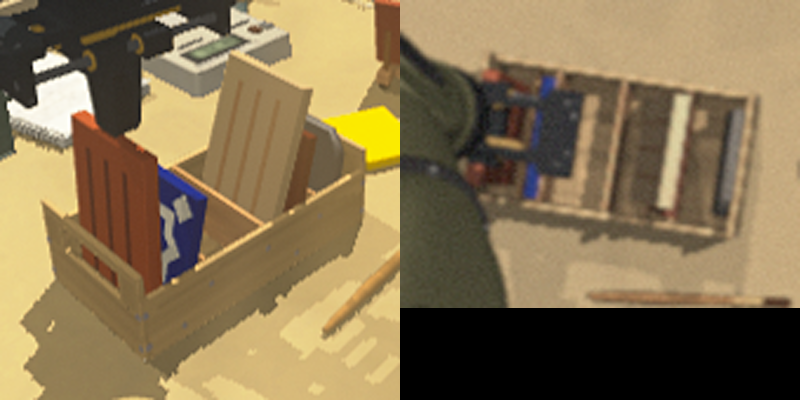

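The red tile is nearly upright, but a step on the finger backs seems to ride on its top edge, giving 40 N upward. I'll raise the tool in small steps and go on pushing with less overlap.

```bash
python3 -m jog '[{"dx":0,"dy":0,"dz":0.006,"turn":0,"hand":0},{"dx":0,"dy":0,"dz":0.004,"turn":0,"hand":0}]';python3 -m jog '[{"dx":0,"dy":0,"dz":0.004,"turn":0,"hand":0},{"dx":0,"dy":0,"dz":0.002,"turn":0,"hand":0}]'
```

```text
t: 4.3
position: [488.5, 305.1, 161.7]
orientation: [-0.001, 0.998, -0.066, 0.001]
ft_force: [0.6, -0.1, 1.2]
grip_width: 0.3
grasp_force: 0.0
t: 4.47
position: [488.2, 303.7, 165.9]
orientation: [-0.0, 0.998, -0.067, 0.0]
ft_force: [-0.1, 0.2, 1.1]
grip_width: 0.3
grasp_force: 0.0
```

```bash
python3 look.py p2.png
```

```text
scene red 1 top xyz [-53.8  92.   63. ] x [-53.8 -53.8] zmax 63.0 line y(z): [ 0.731 46.   ] topy [92. 92.]
scene blue 355 top xyz [-42.4  59.  114.1] x [-60.  -21.3] zmax 115.9 line y(z): [-0.234 86.08 ] topy [51.9 63.8]
top red 45 top xyz [-38.   76.4 163.6] x [-48.8  44.6] zmax 168.0 line y(z): [-6.6000e-02  8.6337e+01] topy [71.2 81.5]
top blue 89 top xyz [ -6.4  57.  113.5] x [-55.9  47.1] zmax 117.8 line y(z): [-0.342 95.717] topy [52.6 60.1]look.py:18: RankWarning: Polyfit may be poorly conditioned
  'line y(z):',np.polyfit(q[:,2],q[:,1],1).round(3), 'topy',np.percentile(t[:,1],[3,97]).round(1))
```

View pics/p2.png

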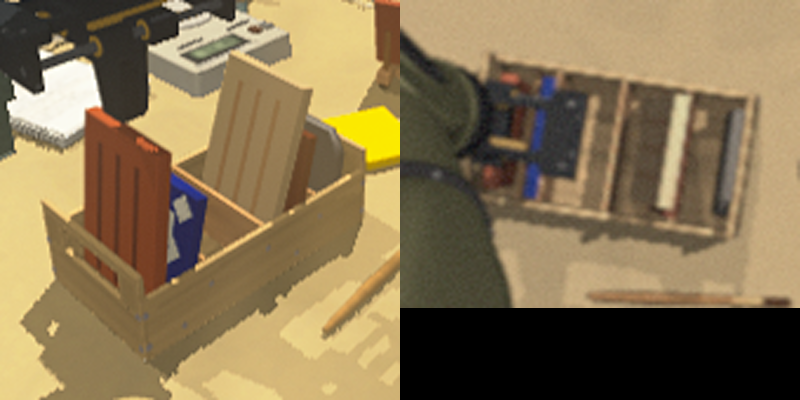

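```bash
python3 - <<'E'
from h import *
C=np.array([477,224.7,0]);B=np.array([[.991,-.134,0],[.134,.991,0],[0,0,1]])
s=snap('scene');P=(cloud(s)-C)@B.T
for py in range(30,300,14):
    print(py,[ (P[int(160+py*.425),int(120+px*.425)].round(0).astype(int).tolist()) for px in (95,110,125,140,150)])
w=wrist('w2.png');Q=(wcloud(w)-C)@B.T
h=cv2.cvtColor(w['image'],cv2.COLOR_RGB2HSV)
m=((h[...,0]<9)|(h[...,0]>174))&(h[...,1]>130)&(Q[...,2]>150)&(abs(Q[...,1]-80)<50)
print(m.sum(),np.percentile(Q[m],[2,50,98],axis=0).round(1))
print(r.get_state()['position'])
E
```

```text
30 [[-18, 108, 264], [-22, 99, 262], [-32, 93, 264], [-23, 75, 255], [-31, 73, 257]]
44 [[-23, 112, 256], [-34, 108, 259], [-34, 95, 254], [-13, 70, 239], [-31, 74, 246]]
58 [[-20, 112, 244], [-34, 109, 248], [-34, 96, 244], [-10, 69, 226], [315, -149, 31]]
72 [[8, 97, 217], [-11, 97, 224], [-9, 82, 218], [-11, 71, 215], [316, -148, 11]]
86 [[328, -77, 13], [-10, 97, 212], [-9, 83, 206], [-10, 72, 202], [285, -126, 11]]
100 [[296, -58, 14], [-7, 97, 199], [-9, 84, 195], [-11, 73, 191], [272, -116, 1]]
114 [[271, -42, 12], [-2, 95, 184], [-10, 87, 184], [-10, 74, 179], [246, -97, 0]]
128 [[260, -33, 1], [29, 79, 151], [9, 76, 158], [-8, 74, 165], [-10, 67, 163]]
142 [[237, -19, -1], [29, 81, 139], [4, 81, 150], [-11, 77, 155], [-24, 77, 161]]
156 [[211, -3, 0], [25, 85, 129], [2, 83, 139], [-13, 80, 144], [-25, 79, 149]]
170 [[43, 89, 108], [23, 88, 117], [1, 86, 127], [-17, 83, 134], [-30, 83, 140]]
184 [[41, 92, 96], [20, 91, 106], [-1, 88, 115], [-19, 86, 123], [-30, 85, 128]]
198 [[39, 95, 84], [20, 92, 92], [-3, 90, 103], [-20, 88, 112], [-33, 88, 118]]
212 [[36, 98, 73], [15, 96, 83], [-5, 93, 93], [-23, 91, 101], [-33, 89, 105]]
226 [[35, 100, 60], [16, 98, 69], [-8, 96, 82], [-23, 92, 87], [-36, 92, 95]]
240 [[-11, 125, 85], [12, 101, 58], [-8, 97, 67], [-27, 96, 78], [-37, 94, 83]]
254 [[-14, 129, 78], [-29, 125, 84], [-12, 101, 60], [-30, 99, 69], [-41, 97, 75]]
268 [[29, 108, 25], [-33, 129, 75], [-52, 125, 85], [-30, 101, 56], [-43, 100, 64]]
282 [[-7, 128, 45], [6, 109, 24], [-56, 129, 75], [-71, 126, 83], [-45, 102, 52]]
296 [[-3, 128, 27], [-28, 129, 43], [-53, 129, 60], [-70, 127, 69], [-67, 117, 61]]
186 [[ -4.5  56.8 150.3]
 [  8.8  62.5 158.2]
 [ 46.   79.4 264.6]]
[487.78599871 303.29945233 164.93828996]
```

View pics/w2.png

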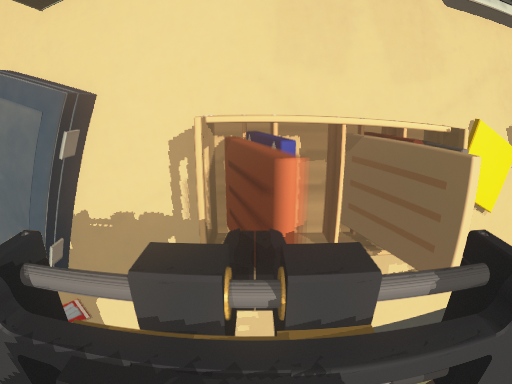

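```bash
python3 - <<'E'
from h import *
C=np.array([477,224.7,0]);B=np.array([[.991,-.134,0],[.134,.991,0],[0,0,1]])
w=wrist();Q=(wcloud(w)-C)@B.T
for v in range(140,300,10): print(v,[Q[v,u].round(0).astype(int).tolist() for u in (225,236,250,265,280,290,300)])
s=snap('scene');P=(cloud(s)-C)@B.T
for px in (105,115,125,135,145): print(px,[P[v,int(120+px*.425)].round(0).astype(int).tolist() for v in range(204,220,2)])
st=r.get_state();p=st['position'];print(p,(B@(p-C)).round(1))
# where tip would project
R=cv2.Rodrigues(np.array(s['rvec'],float))[0]
for d in (-25,0,20): 
    for yy in (-17,0,17):
        pt=p+B.T@np.array([0,yy,d]);uv=cv2.projectPoints(pt[None],np.array(s['rvec'],float),np.array(s['tvec'],float),np.array(s['camera_matrix']),None)[0].ravel()
        print(d,yy,'crop px',((uv-[120,160])/.425).round(0))
E
```

```text
140 [[42, 109, 17], [46, 95, 55], [46, 83, 60], [48, 70, 79], [51, 61, 116], [51, 54, 114], [42, 30, 6]]
150 [[32, 109, 16], [37, 95, 57], [42, 82, 97], [45, 72, 126], [46, 63, 130], [44, 54, 114], [31, 30, 6]]
160 [[21, 110, 15], [28, 96, 56], [34, 82, 97], [39, 72, 127], [42, 64, 149], [44, 60, 161], [44, 54, 161]]
170 [[10, 110, 14], [19, 96, 57], [26, 82, 95], [32, 72, 127], [37, 64, 151], [39, 60, 162], [39, 54, 160]]
180 [[-3, 111, 5], [9, 96, 55], [18, 83, 95], [25, 72, 128], [31, 64, 151], [34, 60, 162], [33, 54, 159]]
190 [[-14, 111, 5], [-1, 96, 55], [10, 83, 96], [19, 72, 129], [25, 64, 153], [27, 59, 161], [27, 54, 160]]
200 [[-25, 111, 7], [-10, 96, 55], [2, 83, 96], [12, 72, 128], [19, 64, 152], [22, 59, 162], [21, 53, 160]]
210 [[-37, 112, 7], [-21, 97, 53], [-6, 83, 97], [5, 72, 128], [13, 64, 153], [16, 59, 162], [15, 53, 160]]
220 [[-49, 112, 5], [-31, 97, 54], [-15, 83, 95], [-2, 72, 129], [7, 64, 154], [10, 59, 162], [9, 53, 160]]
230 [[-61, 113, 6], [11, 89, 178], [9, 82, 174], [9, 74, 175], [0, 64, 153], [4, 59, 162], [3, 52, 160]]
240 [[11, 93, 191], [10, 88, 1
[... 845 characters left out ...]
70, 138], [-505, 381, 516]]
125 [[-9, 85, 191], [-10, 86, 188], [-10, 86, 184], [-9, 86, 179], [-9, 87, 175], [25, 67, 148], [23, 69, 145], [23, 69, 140]]
135 [[-10, 78, 189], [-9, 77, 184], [-10, 78, 180], [-10, 78, 176], [15, 64, 155], [13, 65, 152], [11, 67, 149], [11, 68, 145]]
145 [[-11, 70, 186], [-11, 70, 181], [-11, 71, 178], [6, 60, 162], [2, 63, 160], [1, 64, 157], [0, 65, 153], [0, 66, 150]]
[487.77707462 303.28124831 164.89485395] [  0.2  79.3 164.9]
-25 -17 crop px [148. 145.]
-25 0 crop px [130. 153.]
-25 17 crop px [112. 161.]
0 -17 crop px [145. 118.]
0 0 crop px [127. 126.]
0 17 crop px [108. 134.]
20 -17 crop px [143.  96.]
20 0 crop px [125. 104.]
20 17 crop px [106. 111.]
```

So the red tile slumped back to its first lean. Both cameras put the fingertips at z ≈ 174 with the TCP reading 165, so the tips are about 9 mm above the reported TCP rather than 25 mm below it. The pusher went over the tile's top. I'll redo the push with the tip offset measured at +9 mm, so tip height 124 means TCP 115.

```bash
python3 -m jog '[{"dx":0,"dy":0,"dz":0.03,"turn":0,"hand":0},{"dx":-0.003,"dy":-0.025,"dz":0,"turn":0,"hand":0},{"dx":-0.003,"dy":-0.025,"dz":0,"turn":0,"hand":0},{"dx":-0.003,"dy":-0.021,"dz":0,"turn":0,"hand":0},{"dx":0,"dy":0,"dz":-0.03,"turn":0,"hand":0},{"dx":0,"dy":0,"dz":-0.03,"turn":0,"hand":0},{"dx":0,"dy":0,"dz":0,"turn":0,"hand":0},{"dx":0,"dy":0,"dz":0,"turn":0,"hand":0}]'
python3 - <<'E'
from h import *
C=np.array([477,224.7,0]);B=np.array([[.991,-.134,0],[.134,.991,0],[0,0,1]])
w=wrist('w3.png');Q=(wcloud(w)-C)@B.T
for v in range(210,270,8): print(v,[Q[v,u].round(0).astype(int).tolist() for u in (225,236,250,265,280)])
p=r.get_state()['position'];print((B@(p-C)).round(1))
E
```

```text
t: 5.43
position: [478.0, 232.1, 134.5]
orientation: [0.001, 0.998, -0.067, -0.002]
ft_force: [1.1, 0.4, 0.6]
grip_width: 0.6
grasp_force: 0.0
210 [[-27, 37, 5], [-26, 25, 8], [-27, 11, 6], [-8, -2, 61], [-22, -18, 20]]
218 [[-35, 37, 7], [-35, 26, 7], [-36, 11, 6], [-15, -2, 60], [-30, -18, 21]]
226 [[-44, 37, 7], [-44, 26, 6], [-44, 11, 6], [-22, -2, 61], [-38, -18, 22]]
234 [[-53, 38, 6], [10, 17, 153], [9, 10, 149], [9, 2, 149], [10, -6, 152]]
242 [[10, 21, 161], [11, 16, 163], [8, 10, 158], [9, 2, 159], [10, -5, 162]]
250 [[34, 15, 218], [8, 16, 166], [9, 9, 167], [8, 3, 167], [31, 0, 212]]
258 [[33, 15, 221], [9, 15, 176], [8, 9, 174], [9, 3, 176], [29, 0, 212]]
266 [[33, 15, 224], [9, 15, 183], [9, 9, 183], [9, 3, 183], [27, 0, 214]]
[  0.9   8.4 135.7]
```

```bash
python3 -m jog '[{"dx":0,"dy":0,"dz":-0.018,"turn":0,"hand":0},{"dx":0.001,"dy":0.008,"dz":0,"turn":0,"hand":0},{"dx":0.001,"dy":0.008,"dz":0,"turn":0,"hand":0},{"dx":0.001,"dy":0.006,"dz":0,"turn":0,"hand":0},{"dx":0.001,"dy":0.006,"dz":0,"turn":0,"hand":0},{"dx":0.001,"dy":0.006,"dz":0,"turn":0,"hand":0},{"dx":0.001,"dy":0.006,"dz":0,"turn":0,"hand":0}]'
python3 -m jog '[{"dx":0.001,"dy":0.006,"dz":0,"turn":0,"hand":0},{"dx":0.001,"dy":0.006,"dz":0,"turn":0,"hand":0},{"dx":0.001,"dy":0.006,"dz":0,"turn":0,"hand":0}]'
python3 look.py p3.png 2>/dev/null
```

```text
t: 6.07
position: [485.3, 273.6, 118.1]
orientation: [-0.0, 0.998, -0.067, 0.0]
ft_force: [-0.0, -0.0, 0.8]
grip_width: 0.5
grasp_force: 0.2
t: 6.32
position: [488.1, 291.3, 117.5]
orientation: [-0.0, 0.998, -0.067, 0.0]
ft_force: [-0.1, -0.4, 0.3]
grip_width: 0.5
grasp_force: 0.0
scene red 10 top xyz [ -8.7  63.7 141.2] x [-55.1 -11.6] zmax 136.4 line y(z): [ -0.248 104.321] topy [63.7 63.7]
scene blue 379 top xyz [-37.9  59.7 114.1] x [-60.2 -18.4] zmax 115.9 line y(z): [-0.285 91.753] topy [53.  63.8]
top red 12 top xyz [ 44.5  89.1 146.7] x [-53.3  44.4] zmax 145.5 line y(z): [-0.172 94.408] topy [89.1 89.1]
top blue 46 top xyz [  1.2  55.6 112.6] x [-54.1  49.4] zmax 118.0 line y(z): [-0.31  90.566] topy [53.  59.1]
```

```bash
python3 -m jog '[{"dx":0.001,"dy":0.006,"dz":0,"turn":0,"hand":0},{"dx":0.001,"dy":0.006,"dz":0,"turn":0,"hand":0},{"dx":0,"dy":0,"dz":0,"turn":0,"hand":0}]'
python3 -m jog '[{"dx":0.001,"dy":0.005,"dz":0,"turn":0,"hand":0},{"dx":0.001,"dy":0.005,"dz":0,"turn":0,"hand":0},{"dx":0,"dy":0,"dz":0,"turn":0,"hand":0}]'
python3 look.py p4.png 2>/dev/null
```

```text
t: 6.67
position: [490.1, 304.4, 117.5]
orientation: [-0.001, 0.998, -0.066, 0.0]
ft_force: [-0.0, 0.2, 0.5]
grip_width: 0.6
grasp_force: 0.0
t: 6.92
position: [492.1, 314.1, 117.5]
orientation: [-0.001, 0.998, -0.067, 0.0]
ft_force: [-0.3, 0.3, -0.1]
grip_width: 0.6
grasp_force: 0.0
scene blue 638 top xyz [-16.7  60.7 113.8] x [-60.   19.8] zmax 115.9 line y(z): [-0.291 93.038] topy [52.  64.2]
top red 35 top xyz [-39.7 110.3 113.4] x [-51.5 -33.9] zmax 115.7 line y(z): [ -0.186 117.721] topy [-35.2 111.2]
top blue 79 top xyz [  3.7  56.8 113.1] x [-53.6  49.6] zmax 116.8 line y(z): [-0.295 90.271] topy [52.8 60.3]
```

View pics/p4.png

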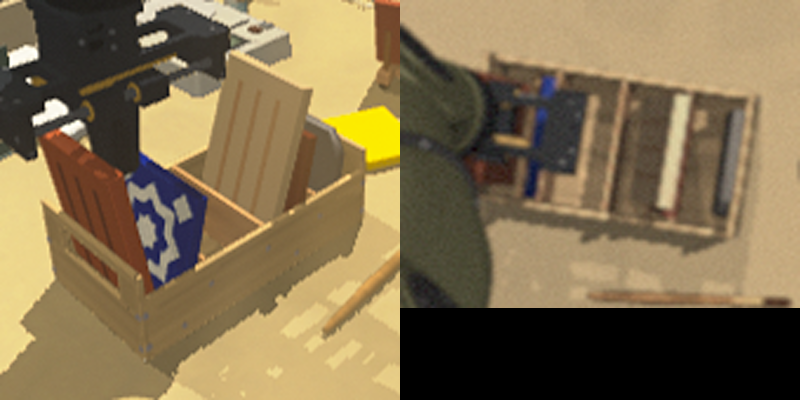

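The red tile now leans away on the end wall and the blue tile's star is exposed. Forces are about zero. Before the grasp I'll check how low the gripper's carriages hang near the red tile's top.

```bash
python3 -m jog '[{"dx":0,"dy":-0.004,"dz":0.03,"turn":0,"hand":0.044},{"dx":0,"dy":-0.01,"dz":0.04,"turn":0,"hand":0.044},{"dx":-0.002,"dy":-0.01,"dz":0.02,"turn":0,"hand":0.044},{"dx":-0.002,"dy":-0.009,"dz":0,"turn":0,"hand":0.044},{"dx":0,"dy":0,"dz":0,"turn":0,"hand":0.044},{"dx":0,"dy":0,"dz":0,"turn":0,"hand":0.044}]'
python3 - <<'E'
from h import *
C=np.array([477,224.7,0]);B=np.array([[.991,-.134,0],[.134,.991,0],[0,0,1]])
w=wrist();Q=(wcloud(w)-C)@B.T
cv2.imwrite('pics/w4.png',cv2.cvtColor(w['image'],cv2.COLOR_RGB2BGR))
t=B@(r.get_state()['position']-C);print(t.round(1))
s=snap('scene');cv2.imwrite('pics/s4.png',cv2.cvtColor(s['image'],cv2.COLOR_RGB2BGR))
P=(cloud(s)-C)@B.T
# gripper points from scene, relative to TCP: profile of lowest z by y
d=P-t;h=cv2.cvtColor(s['image'],cv2.COLOR_RGB2HSV)
m=(s['depth']>0)&(abs(d[...,0])<60)&(abs(d[...,1])<110)&(d[...,2]>-30)&(d[...,2]<160)&(h[...,2]<75)
for y in range(-100,110,10):
    k=m&(d[...,1]>=y)&(d[...,1]<y+10)
    if k.sum()>4: print('y',y,'zmin rel',np.percentile(d[k][:,2],3).round(0),'n',k.sum())
H,S=[cv2.cvtColor(w['image'],cv2.COLOR_RGB2HSV)[...,i] for i in(0,1)]
for nm,mm in(('red',((H<9)|(H>174))&(S>130)),('blue',(H>105)&(H<135)&(S>100))):
    k=mm&(Q[...,2]>50)&(Q[...,2]<175)&(abs(Q[...,0])<60)&(Q[...,1]>30)&(Q[...,1]<140);q=Q[k]
    if len(q)<10: print(nm,len(q));continue
    for z0 in range(60,170,15):
        a=q[(q[:,2]>=z0)&(q[:,2]<z0+15)]
        if len(a)>3: print(nm,z0,len(a),'y',np.percentile(a[:,1],[3,50,97]).round(0),'x',np.percentile(a[:,0],[3,97]).round(0))
    print(nm,'zmax',np.percentile(q[:,2],99).round(1))
E
```

```text
t: 7.52
position: [487.4, 278.6, 206.7]
orientation: [0.001, 0.998, -0.068, -0.001]
ft_force: [0.3, 0.7, -0.1]
grip_width: 38.3
grasp_force: 0.0
[  2.8  55.4 206.3]
y -100 zmin rel 110.0 n 13
y -90 zmin rel 80.0 n 109
y -80 zmin rel 77.0 n 285
y -70 zmin rel 88.0 n 150
y -60 zmin rel 86.0 n 70
y -50 zmin rel 83.0 n 132
y -40 zmin rel 26.0 n 179
y -30 zmin rel 15.0 n 430
y -20 zmin rel 22.0 n 129
y -10 zmin rel 88.0 n 173
y 0 zmin rel 89.0 n 197
y 10 zmin rel 89.0 n 191
y 20 zmin rel 16.0 n 228
y 30 zmin rel 20.0 n 477
y 40 zmin rel 79.0 n 609
y 50 zmin rel 74.0 n 214
y 60 zmin rel 87.0 n 98
y 70 zmin rel 87.0 n 160
y 80 zmin rel 77.0 n 409
y 90 zmin rel 98.0 n 277
red 60 193 y [105. 106. 107.] x [-46.  13.]
red 75 149 y [107. 108. 109.] x [-37.  20.]
red 90 179 y [108. 109. 110.] x [-34.  20.]
red 105 176 y [110. 112. 113.] x [-30.  20.]
red 120 172 y [113. 114. 115.] x [-29.  17.]
red 135 122 y [115. 115. 117.] x [-28.  16.]
red 150 81 y [117. 118. 120.] x [-33.  12.]
red 165 80 y [119. 121. 126.] x [-35.   7.]
red zmax 166.6
blue 105 1472 y [51. 56. 61.] x [-53.  48.]
blue zmax 116.4
```

View pics/w4.png

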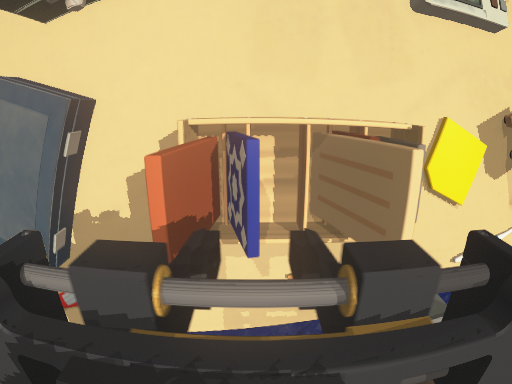

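The view shows red at (185,190) leaning left on the end wall, its top at 166.6 mm, and blue at (245,195) between the open fingers at (205,265) and (305,265). The gripper body's underside is about 74 mm above the TCP reading. At TCP 92 it clears the red tile's top and overlaps about 13 mm of the blue tile.

```bash
python3 -m jog '[{"dx":-0.002,"dy":0,"dz":-0.035,"turn":0,"hand":0.038},{"dx":-0.001,"dy":0.001,"dz":-0.035,"turn":0,"hand":0.038},{"dx":0,"dy":0,"dz":-0.02,"turn":0,"hand":0.038},{"dx":0,"dy":0,"dz":-0.01,"turn":0,"hand":0.038},{"dx":0,"dy":0,"dz":0,"turn":0,"hand":0.038}]'
python3 -m jog '[{"dx":0,"dy":0,"dz":-0.006,"turn":0,"hand":0.036},{"dx":0,"dy":0,"dz":-0.004,"turn":0,"hand":0.036},{"dx":0,"dy":0,"dz":0,"turn":0,"hand":0.036}]'
```

```text
t: 8.03
position: [483.1, 280.1, 104.5]
orientation: [0.002, 0.998, -0.066, -0.002]
ft_force: [-0.5, -0.1, 0.0]
grip_width: 38.0
grasp_force: 0.0
t: 8.28
position: [485.3, 280.8, 97.7]
orientation: [-0.0, 0.998, -0.067, 0.0]
ft_force: [0.6, -0.3, -0.6]
grip_width: 35.9
grasp_force: 0.0
```

```bash
python3 -m jog '[{"dx":0,"dy":0,"dz":-0.003,"turn":0,"hand":0.036},{"dx":0,"dy":0,"dz":-0.002,"turn":0,"hand":0.03},{"dx":0,"dy":0,"dz":0,"turn":0,"hand":0.024},{"dx":0,"dy":0,"dz":0,"turn":0,"hand":0.018}]'
python3 -m jog '[{"dx":0,"dy":0,"dz":0,"turn":0,"hand":0.012},{"dx":0,"dy":0,"dz":0,"turn":0,"hand":0.006},{"dx":0,"dy":0,"dz":0,"turn":0,"hand":0},{"dx":0,"dy":0,"dz":0,"turn":0,"hand":0},{"dx":0,"dy":0,"dz":0,"turn":0,"hand":0}]'
```

```text
t: 8.62
position: [485.1, 280.6, 92.7]
orientation: [-0.0, 0.998, -0.067, 0.0]
ft_force: [-0.1, -0.1, 0.7]
grip_width: 19.7
grasp_force: 0.0
t: 9.03
position: [485.3, 281.6, 92.7]
orientation: [-0.001, 0.998, -0.067, 0.0]
ft_force: [0.0, 3.5, 0.3]
grip_width: 13.4
grasp_force: 28.9
```

```bash
python3 -m jog '[{"dx":0,"dy":0,"dz":0.005,"turn":0,"hand":0},{"dx":0,"dy":0,"dz":0.01,"turn":0,"hand":0},{"dx":0,"dy":0,"dz":0.015,"turn":0,"hand":0},{"dx":0,"dy":0,"dz":0.02,"turn":0,"hand":0},{"dx":0,"dy":0,"dz":0.02,"turn":0,"hand":0},{"dx":0,"dy":0,"dz":0.02,"turn":0,"hand":0},{"dx":0,"dy":0,"dz":0.02,"turn":0,"hand":0},{"dx":0,"dy":0,"dz":0.02,"turn":0,"hand":0},{"dx":0,"dy":0,"dz":0.01,"turn":0,"hand":0}]'
cat > blue.py <<'E'
from h import *
import sys
w=wrist(sys.argv[1]);p=r.get_state();st=p
Rt=Ro.from_quat(np.r_[st['orientation'][1:],st['orientation'][0]]).as_matrix()
def rep(P,im,n):
    h=cv2.cvtColor(im,cv2.COLOR_RGB2HSV);d=P-st['position']
    # tool axes, horizontal; z world up
    x=d@Rt[:,0];y=-(d@Rt[:,1]);z=d[...,2]
    m=(h[...,0]>105)&(h[...,0]<135)&(h[...,1]>100)&(abs(x)<80)&(abs(y)<45)&(abs(z)<140)
    q=np.stack([x[m],y[m],z[m]],1)
    if len(q)<20: print(n,len(q));return
    print(n,len(q),'x',np.percentile(q[:,0],[1,99]).round(1),'z',np.percentile(q[:,2],[1,99]).round(1))
    for z0 in range(-110,40,20):
        a=q[(q[:,2]>=z0)&(q[:,2]<z0+20)]
        if len(a)>5: print('  z',z0+10,'y',np.percentile(a[:,1],[3,50,97]).round(1),'x',np.percentile(a[:,0],[3,97]).round(0))
rep(wcloud(w),w['image'],'wrist')
s=snap('scene');rep(cloud(s),s['image'],'scene');print(st['position'].round(1),st['grip_width'].round(1))
E
python3 blue.py w5.png
```

```text
t: 9.78
position: [485.2, 279.1, 234.9]
orientation: [0.001, 0.998, -0.068, 0.001]
ft_force: [-0.6, 0.0, -2.6]
grip_width: 11.7
grasp_force: 29.3
wrist 3460 x [-55.1  49.7] z [18.1 21.3]
  z 20 y [-6.4 -1.2  4.3] x [-52.  48.]
scene 689 x [-60.7  43.8] z [-83.5  21.4]
  z -80 y [ 3.  13.  14.3] x [-61.   1.]
  z -60 y [ 2.7 11.8 13.2] x [-60.  -3.]
  z -40 y [-0.1 10.8 12.2] x [-60.  42.]
  z -20 y [-1.3  9.1 10.8] x [-60.  42.]
  z 0 y [-3.   7.5  9.2] x [-61.  42.]
  z 20 y [-4.7  4.4  7.4] x [-60.  44.]Traceback (most recent call last):
  File "blue.py", line 17, in <module>
    s=snap('scene');rep(cloud(s),s['image'],'scene');print(st['position'].round(1),st['grip_width'].round(1))
                                                                                   ^^^^^^^^^^^^^^^^^^^^^^
AttributeError: 'float' object has no attribute 'round'
```

View pics/w5.png

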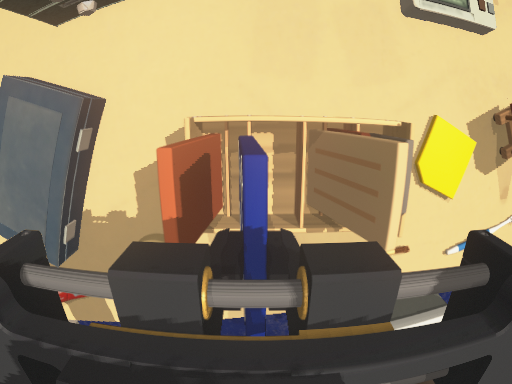

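The blue tile is held, its top edge running (255,145)–(255,330) in the picture. It hangs about 4° off vertical with its bottom toward +y, and red stays leaning away at (190,190). I carry it over the rack, allowing for that tilt.

```bash
sed -i "s/st\['grip_width'\].round(1)/st['grip_width']/" blue.py
python3 -m jog '[{"dx":0,"dy":0,"dz":0.025,"turn":0,"hand":0},{"dx":0,"dy":0,"dz":0.03,"turn":0,"hand":0},{"dx":0.001,"dy":-0.012,"dz":0,"turn":0.01,"hand":0},{"dx":0.002,"dy":-0.022,"dz":0,"turn":0.02,"hand":0},{"dx":0.003,"dy":-0.032,"dz":0,"turn":0.03,"hand":0},{"dx":0.003,"dy":-0.035,"dz":0,"turn":0.03,"hand":0},{"dx":0.003,"dy":-0.035,"dz":0,"turn":0.03,"hand":0},{"dx":0.003,"dy":-0.035,"dz":0,"turn":0.03,"hand":0},{"dx":0.003,"dy":-0.035,"dz":0,"turn":0.03,"hand":0},{"dx":0.003,"dy":-0.035,"dz":0,"turn":0.03,"hand":0},{"dx":0.003,"dy":-0.035,"dz":0,"turn":0.03,"hand":0},{"dx":0.003,"dy":-0.035,"dz":0,"turn":0.03,"hand":0}]'
python3 -m jog '[{"dx":0.003,"dy":-0.035,"dz":0,"turn":0.03,"hand":0},{"dx":0.003,"dy":-0.035,"dz":0,"turn":0.03,"hand":0},{"dx":0.002,"dy":-0.035,"dz":0,"turn":0.03,"hand":0},{"dx":0.001,"dy":-0.032,"dz":0,"turn":0.03,"hand":0},{"dx":0.001,"dy":-0.025,"dz":0,"turn":0.019,"hand":0},{"dx":0.001,"dy":-0.015,"dz":0,"turn":0.01,"hand":0},{"dx":0,"dy":-0.008,"dz":0,"turn":0,"hand":0},{"dx":0,"dy":0,"dz":0,"turn":0,"hand":0},{"dx":0,"dy":0,"dz":0,"turn":0,"hand":0},{"dx":0,"dy":0,"dz":0,"turn":0,"hand":0}]'
python3 blue.py w6.png
```

```text
t: 10.88
position: [510.3, -32.7, 286.0]
orientation: [0.0, 0.998, 0.068, -0.002]
ft_force: [-0.1, 0.3, -2.6]
grip_width: 11.9
grasp_force: 29.4
t: 11.72
position: [522.8, -213.3, 287.0]
orientation: [-0.001, 0.99, 0.143, -0.0]
ft_force: [0.4, 0.4, -2.6]
grip_width: 11.4
grasp_force: 29.5
wrist 2863 x [-54.9  49.7] z [18.8 21.7]
  z 20 y [-5.2 -0.2  5. ] x [-53.  49.]
scene 582 x [-58.8  47. ] z [-83.9  21.1]
  z -80 y [ 8.4 12.1 15. ] x [-58.  43.]
  z -60 y [ 7.6 11.2 14.4] x [-58.  47.]
  z -40 y [ 7.3 10.7 13.9] x [-58.  46.]
  z -20 y [ 6.4  9.6 12.6] x [-57.  45.]
  z 0 y [ 4.2  8.1 11.5] x [-58.  46.]
  z 20 y [-2.9  6.9 10.6] x [-58.  46.]
[ 523.  -213.3  287.2] 11.993914987683986
```

```bash
python3 -m jog '[{"dx":0.001,"dy":-0.008,"dz":-0.02,"turn":-0.003,"hand":0},{"dx":0.001,"dy":-0.007,"dz":-0.025,"turn":0,"hand":0},{"dx":0,"dy":0,"dz":-0.025,"turn":0,"hand":0},{"dx":0,"dy":0,"dz":-0.02,"turn":0,"hand":0},{"dx":0,"dy":0,"dz":-0.01,"turn":0,"hand":0},{"dx":0,"dy":0,"dz":0,"turn":0,"hand":0},{"dx":0,"dy":0,"dz":0,"turn":0,"hand":0}]'
python3 - <<'E'
from h import *
s=snap('scene');w=wrist()
o=np.hstack([cv2.resize(s['image'][110:220,250:350],(400,440),interpolation=2),cv2.resize(w['image'][60:280,150:350],(400,440),interpolation=2)])
cv2.imwrite('pics/p5.png',cv2.cvtColor(o,cv2.COLOR_RGB2BGR))
P=wcloud(w);c=np.array([520.4,-225,0]);a=np.radians(16.2)
d=P-c;x=d[...,0]*np.cos(a)+d[...,1]*np.sin(a);y=-d[...,0]*np.sin(a)+d[...,1]*np.cos(a);z=P[...,2]
m=((abs(z-74)<4)&(abs(x)<70)&(abs(y)<70)).astype(np.uint8)
n,l,st,cc=cv2.connectedComponentsWithStats(m)
for i in range(1,n):
    if st[i,4]>12: print(st[i,4],cc[i].round(0),np.median(x[l==i]).round(1),np.median(y[l==i]).round(1))
p=r.get_state()['position']-c;print('tcp rack',p[0]*np.cos(a)+p[1]*np.sin(a),-p[0]*np.sin(a)+p[1]*np.cos(a))
P=cloud(s);h=cv2.cvtColor(s['image'],cv2.COLOR_RGB2HSV);d=P-c;y=-d[...,0]*np.sin(a)+d[...,1]*np.cos(a);x=d[...,0]*np.cos(a)+d[...,1]*np.sin(a)
m=(h[...,0]>105)&(h[...,0]<135)&(h[...,1]>100)&(abs(y)<40)&(abs(x)<80)
for z0 in range(90,200,20):
    k=m&(P[...,2]>z0)&(P[...,2]<z0+20)
    if k.sum()>5: print(z0+10,np.percentile(y[k],[3,50,97]).round(1))
E
```

```text
t: 12.4
position: [525.5, -229.7, 187.8]
orientation: [-0.0, 0.99, 0.141, 0.0]
ft_force: [-0.1, -0.1, -2.1]
grip_width: 11.3
grasp_force: 29.5
402 [177. 191.] 1.9 68.3
266 [319. 192.] -0.3 -69.2
63 [194. 161.] 30.2 49.7
61 [230. 161.] 29.8 15.8
21 [269. 161.] 29.9 -20.1
66 [302. 161.] 30.1 -50.8
59 [197. 221.] -28.9 50.0
58 [231. 221.] -28.7 16.2
59 [299. 221.] -29.2 -50.4
17 [268. 221.] -28.7 -19.9
tcp rack 4.109295218672454 -6.753337695486682
100 [ 4.5  6.6 10. ]
120 [2.2 5.8 9.7]
140 [0.2 4.7 7.6]
160 [0.5 3.8 7.6]
180 [-0.6  3.   6.7]
200 [-6.2  1.   5. ]
```

View pics/p5.png

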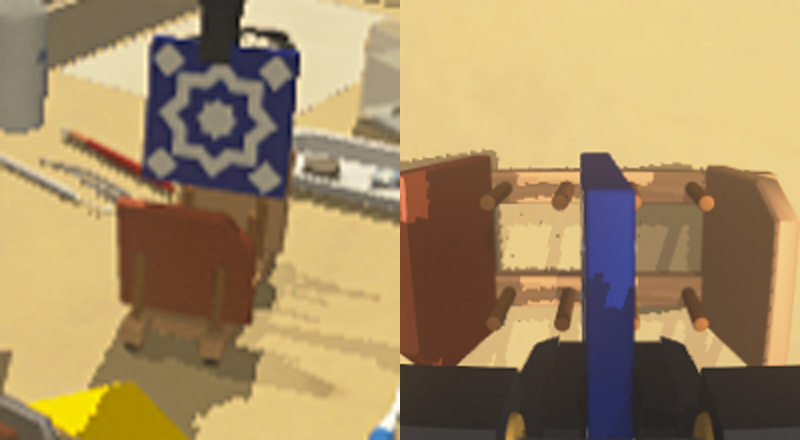

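The blue tile hangs upright over the middle gap: on the right it is at (610,320) between the dowel pairs at (565,190)/(565,305) and (637,…). The dowel readings match to 1 mm and the faces lie at about −7 and +5 in the ±13 mm gap. I lower it.

```bash
python3 -m jog '[{"dx":0,"dy":0,"dz":-0.015,"turn":0,"hand":0},{"dx":0,"dy":0,"dz":-0.015,"turn":0,"hand":0},{"dx":0,"dy":0,"dz":-0.015,"turn":0,"hand":0},{"dx":0,"dy":0,"dz":-0.012,"turn":0,"hand":0},{"dx":0,"dy":0,"dz":-0.008,"turn":0,"hand":0},{"dx":0,"dy":0,"dz":0,"turn":0,"hand":0}]'
python3 -m jog '[{"dx":0,"dy":0,"dz":-0.004,"turn":0,"hand":0},{"dx":0,"dy":0,"dz":-0.003,"turn":0,"hand":0},{"dx":0,"dy":0,"dz":-0.002,"turn":0,"hand":0},{"dx":0,"dy":0,"dz":0,"turn":0,"hand":0}]'
```

```text
t: 13.0
position: [524.9, -230.3, 122.0]
orientation: [-0.0, 0.99, 0.141, -0.0]
ft_force: [-0.3, 0.4, -3.1]
grip_width: 11.8
grasp_force: 29.5
t: 13.33
position: [525.1, -230.5, 113.6]
orientation: [0.0, 0.99, 0.14, 0.0]
ft_force: [-0.0, 0.2, -1.9]
grip_width: 11.8
grasp_force: 29.5
```

```bash
python3 -m jog '[{"dx":0,"dy":0,"dz":-0.001,"turn":0,"hand":0},{"dx":0,"dy":0,"dz":-0.001,"turn":0,"hand":0},{"dx":0,"dy":0,"dz":0,"turn":0,"hand":0}]'
python3 -m jog '[{"dx":0,"dy":0,"dz":-0.001,"turn":0,"hand":0},{"dx":0,"dy":0,"dz":0,"turn":0,"hand":0}]'
```

```text
t: 13.58
position: [525.4, -230.6, 111.8]
orientation: [0.0, 0.99, 0.14, 0.0]
ft_force: [0.4, -0.5, -0.3]
grip_width: 11.8
grasp_force: 29.5
t: 13.75
position: [525.7, -231.0, 111.8]
orientation: [0.001, 0.99, 0.14, 0.001]
ft_force: [-0.8, -0.2, 7.5]
grip_width: 11.7
grasp_force: 29.7
```

Contact with the rails shows at the expected height (7.5 N). I release slowly and retreat straight up.

```bash
python3 -m jog '[{"dx":0,"dy":0,"dz":0,"turn":0,"hand":0.014},{"dx":0,"dy":0,"dz":0,"turn":0,"hand":0.018},{"dx":0,"dy":0,"dz":0,"turn":0,"hand":0.024},{"dx":0,"dy":0,"dz":0,"turn":0,"hand":0.032},{"dx":0,"dy":0,"dz":0,"turn":0,"hand":0.042},{"dx":0,"dy":0,"dz":0,"turn":0,"hand":0.048},{"dx":0,"dy":0,"dz":0,"turn":0,"hand":0.048},{"dx":0,"dy":0,"dz":0.01,"turn":0,"hand":0.048},{"dx":0,"dy":0,"dz":0.02,"turn":0,"hand":0.048},{"dx":0,"dy":0,"dz":0.03,"turn":0,"hand":0.048},{"dx":0,"dy":0,"dz":0.03,"turn":0,"hand":0.048}]'
python3 -m jog '[{"dx":-0.01,"dy":0,"dz":0.03,"turn":0,"hand":0.048},{"dx":-0.03,"dy":0,"dz":0.03,"turn":0,"hand":0.048},{"dx":-0.03,"dy":0,"dz":0.02,"turn":0,"hand":0.048},{"dx":0,"dy":0,"dz":0,"turn":0,"hand":0.048},{"dx":0,"dy":0,"dz":0,"turn":0,"hand":0.048}]'
python3 - <<'E'
from h import *
s=snap('scene');w=wrist()
o=np.hstack([cv2.resize(s['image'][110:330,120:350],(420,402),interpolation=2),cv2.resize(w['image'][40:290,110:360],(380,402),interpolation=2)])
cv2.imwrite('pics/p6.png',cv2.cvtColor(o,cv2.COLOR_RGB2BGR))
c=np.array([520.4,-225,0]);a=np.radians(16.2)
for n,P,im in(('scene',cloud(s),s['image']),('wrist',wcloud(w),w['image'])):
    h=cv2.cvtColor(im,cv2.COLOR_RGB2HSV);d=P-c;y=-d[...,0]*np.sin(a)+d[...,1]*np.cos(a);x=d[...,0]*np.cos(a)+d[...,1]*np.sin(a);z=P[...,2]
    m=(h[...,0]>105)&(h[...,0]<135)&(h[...,1]>100)&(abs(y)<50)&(abs(x)<80)&(z>0)
    print(n,m.sum(),'x',np.percentile(x[m],[1,99]).round(1),'zmax',np.percentile(z[m],99).round(1))
    for z0 in range(10,150,20):
        k=m&(z>z0)&(z<z0+20)
        if k.sum()>5: print(z0+10,np.percentile(y[k],[3,50,97]).round(1))
E
```

```text
t: 14.67
position: [524.3, -230.2, 201.6]
orientation: [-0.0, 0.99, 0.141, -0.001]
ft_force: [0.4, -0.8, -0.4]
grip_width: 47.8
grasp_force: 0.0
t: 15.08
position: [455.0, -231.1, 281.8]
orientation: [0.001, 0.99, 0.14, 0.001]
ft_force: [1.0, -0.4, -0.3]
grip_width: 47.9
grasp_force: 0.0
scene 56 x [-54.4  48.6] zmax 133.7
140 [-2.5  1.7  6.7]
wrist 1080 x [-54.   51.7] zmax 436.5
140 [-5.7 -0.7  3.5]
```

View pics/p6.png

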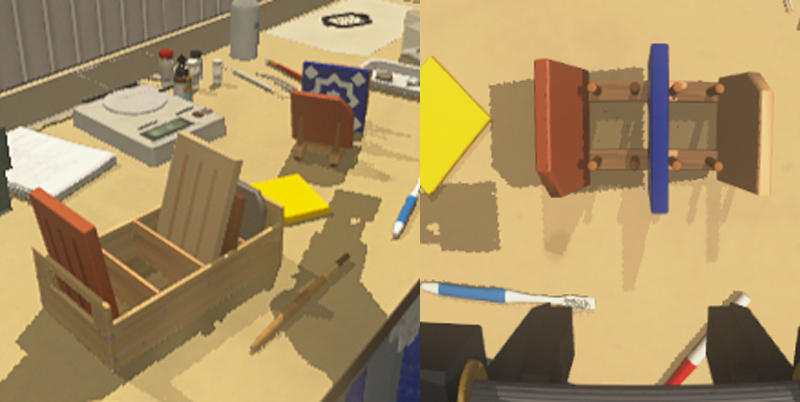

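The blue tile stands free in the middle gap at (658,125), its top at about 133 mm against 132 expected on the rails. Red leans away on the end wall at (75,250), and the sand, brown, grey and rack tiles look unchanged. I hand it in.

```bash
python3 -c "
from rig import r
print(r.hand_in())"
```

```text
the job is handed in; nothing more can be done
None
```

The job is handed in at about 15 s: the red tile leans away on the end wall and the blue tile stands on the rails in the rack's middle gap, but a failed first push pressed about 40 N on the red tile's top, right at the force limit if that counts as gripper body.

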